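# Close the rivets of the louvred fan box

## Task

On the table are two shallow steel boxes with riveted plastic lids, one louvred and one plain. Close up the louvred one: push the two rivet pins that still stand up on its lid down until they are flush, fully home. The plain box still has to be opened, so leave its raised rivet pin standing.

Things in the scene. Friction and masses are not known exactly. Their poses are not given: they have to be found in the camera images.
- vent_box: Louvred box, fixed: steel, 150 x 190 x 38 mm, grey plastic lid 156 x 196 mm whose top is 43 mm above the table, six raised slats (3 mm) in its middle. Push rivets (white pin cap, black collar) at its four corners (x +-52, y +-72 mm): two closed, two with raised pins, which ones varies. Origin: centre of the underside; z up, y along the slats. Stands left or right, turned up to 20 degrees.
- pin_a_top (a point): First raised pin of the louvred box: a white 20 mm round cap standing up from a black 32 mm collar at a corner of the lid. Point: centre of the cap's top, moving with the pin. At the start 63.5 to 65.5 mm above the box's underside; fully home, at a hard stop, 47.5 mm (1.5 mm over the collar). Slides straight down only, with about 6 N of steady friction; stays where it is left.
- pin_b_top (a point): Second raised pin of the louvred box: a white 20 mm round cap standing up from a black 32 mm collar at a corner of the lid. Point: centre of the cap's top, moving with the pin. At the start 63.5 to 65.5 mm above the box's underside; fully home, at a hard stop, 47.5 mm (1.5 mm over the collar). Slides straight down only, with about 6 N of steady friction; stays where it is left.
- plain_pin_top (a point): The raised pin of the plain box, to be left standing: the same kind of rivet, at a corner of a fixed box of the same size and height with a smooth lid (a loose steel washer lies on it), on the other side of the table. Point: centre of the cap's top, 63.5 to 65.5 mm above the table.

How it is judged:
At the end, for the whole second after the job is handed in: Both raised pins of the louvred box are pushed home: the tops of their caps at most 50.5 mm above the box's underside (within 3 mm of fully home). The plain box's raised pin is still standing within 4 mm of where it was (z of each of pin_a_top, pin_b_top in the frame of vent_box below 0.0505 m and distance of plain_pin_top from where it was at the start of the episode below 0.004 m); the robot touches nothing.
It fails at once if the plain box's raised pin is pushed down by more than 4 mm (distance of plain_pin_top from where it was at the start of the episode above 0.004 m).
It also fails if it takes over 32 s, if anything falls off the work surface, if the arm or the gripper's body presses on something with over 40 N, if the wrist force passes 120 N, or if a joint passes its speed limit or range.

## Robot

A 6-joint arm with a two-finger parallel gripper is mounted at the origin on the work surface. World frame = base frame: x ahead of the robot, y to its left, z up, the work surface at z = 0. Lengths are in m, angles in rad, forces in N, time in s.
With the tool pointing down it reaches from about 0.25 to 0.775 m from the base axis. Payload 4 kg.
Tool frame: the origin (TCP) lies where the fingers leave the gripper's body, on its centre line; the fingertips stand 97 mm ahead of it and the grasp point (between the pads) lies 78 mm ahead of it; z points along the fingers, x is the direction in which the jaws open and shut, and the axes are right-handed (so a half turn about z gives the same grasp; the last joint's range is limited). The gripper opens to 94 mm and grips with 3 to 60 N. Pads are 16 mm wide; open, the fingers measure 119 mm over their backs; the gripper's body (75 mm by 177 mm) begins 78 mm behind the grasp point.
Start: joints at [1.145, 0.087, 1.371, -0, 1.684, -0.103], TCP at [0.174, 0.522, 0.303] pointing down, gripper open.
Joint ranges: [-3.1, 3.1], [-0.76, 2.03], [0.27, 2.55], [-1.08, 4.22], [0.17, 2.65], [-2.57, 2.57]. Speed limits (rad/s): [2.79, 2.79, 3.14, 3.14, 3.14, 3.14].

## Interface

Orientations are given as [roll, pitch, yaw] about the fixed x, y, z axes, in that order (R = Rz(yaw) Ry(pitch) Rx(roll)).
In Python, from bench import * gives the robot as it stands.
- The arm moves only by the tool jog_arm, never from a script. Its argument "moves" is a list of rows, each a list of 7 numbers: the turn, a rotation vector about the world's x, y, z in rad, then the shift along the world's x, y, z in mm, then the finger opening in mm, from 0 to 94. In form: [[rx, ry, rz, tx, ty, tz, fingers], ...]. A call has 1 to 12 rows; each row shifts and turns the commanded pose from where the row before left it; what a row does not reach is not made up. A row lasts 1/8 s, in which the tool goes at most 62.5 mm and 10.7 degrees, less where a joint would pass 70% of its speed; a pose out of reach is approached as far as the arm can. A call is refused whole if a number of a shift passes 62.5 or a number of a turn 0.188, either way. A call with a gripper value outside its range is refused whole. The fingers move at their own pace and stop on an object; the grip force is fixed at half the most. Time passes only in rows, so rows that do not move let the fingers close. It gives the time, the measured TCP pose, the force and the opening at its end, in the units of the state.
- get_obs(): the state, without advancing time (a new reading comes with each control period).
- snapshot(name): name is "scene" or "top" or "wrist"; returns the picture (384x512x3 uint8, red, green, blue); there is no depth.
- get_calibration(name): a dict with "camera_matrix" (3x3 intrinsics, pixels), "R" (3x3) and "t" (3): a world point X has camera coordinates R X + t. Camera axes: x right, y down, z forward; pixel columns grow to the right and rows downward; lengths in m; the calibration is good to about 2 mm. A picture is of the moment at which its call begins: read the wrist's pose just before it. get_calibration takes no time and is no camera call; for the wrist camera it gives the pose at the moment of the call.
- close_job(): hands the job in, once; it reports no verdict.
Trained networks look in the newest picture that a camera, given by its name, has taken for a name from the list of things; names that differ only in an ending like _2 or _b are one class to them, and where a whole thing is asked for, a point or a joint stands for the part that bears it (a point fixed in the world has none). Each returns a list of dicts, best first, with "conf" (0 to 1); they miss things now and then, are a little off and sometimes report something else, mostly with a low value. They report only what shows in the picture. A call takes as long as a camera call.
- look_for(label, camera): "bbox" ([left, top, right, bottom] in pixels, round what is visible of it).
The state is a dict: "time": time; "joint_positions": joint angles; "qvel": joint speeds; "joint_torque": joint torques, N m; "tool_pos": TCP position; "ee_rot": TCP orientation; "wrist_force": force on the tool from outside, world axes, zero at the start; "wrist_torque": the same for the moment, N m; "width": finger opening in m.
Only numpy, scipy, OpenCV 4.12 (cv2) and the standard library are available. Lean on these libraries where they do the work, as an engineer would, in place of code of your own. Each camera call takes 0.05 s, during which the arm holds its last target.

## Working session

There is one attempt and no reset: what is moved stays moved. The work goes in short steps, Python scripts to look and compute and a tool call to move; the robot and the scene stay as the last step left them, time stands still between calls to the robot, and variables do not carry over. Pictures are saved under pics/ and viewed, and the job is handed in when it is done.

Besides the shell and the picture viewer there is one more tool, called as name(argument=value, ...), one argument or row to a line, values as JSON. jog_arm: Moves the arm, as the interface text tells. Its arguments: {"type":"object","properties":{"moves":{"type":"array","items":{"type":"array","items":{"type":"number"}}}},"required":["moves"]}

```bash
mkdir -p pics; python3 - <<'E'
from bench import *
import cv2
for n in ["top","scene"]:
    im=snapshot(n); cv2.imwrite(f"pics/{n}0.png",im[:,:,::-1])
    for l in ["vent_box","pin_a_top","plain_pin_top"]:
        print(n,l,[(d["bbox"],round(d["conf"],2)) for d in look_for(l,n)])
    c=get_calibration(n);print(c)
o=get_obs();print(o)
E
```

```text
top vent_box [([118.1, 151.7, 217.1, 234.6], 0.61)]
top pin_a_top [([201.3, 158.2, 205.2, 171.0], 0.42)]
top plain_pin_top [([318.4, 211.7, 331.0, 221.9], 0.56)]
{'camera_matrix': array([[457.70915751,   0.        , 259.85260475],
       [  0.        , 457.70915751, 190.03494649],
       [  0.        ,   0.        ,   1.        ]]), 'R': array([[ 0.01016013, -0.99975164,  0.01983522],
       [-0.99800146, -0.01137558, -0.06215851],
       [ 0.0623687 , -0.01916404, -0.99786917]]), 't': array([-0.00726642,  0.53600461,  0.90535044])}
scene vent_box [([271.7, 189.6, 373.1, 276.2], 0.7)]
scene pin_a_top []
scene plain_pin_top [([215.8, 159.9, 222.6, 167.9], 0.53), ([274.9, 190.6, 371.6, 276.4], 0.46)]
{'camera_matrix': array([[362.44973651,   0.        , 252.72840646],
       [  0.        , 362.44973651, 188.75449333],
       [  0.        ,   0.        ,   1.        ]]), 'R': array([[-4.48094130e-01,  8.93986374e-01,  1.18528175e-04],
       [ 7.33771109e-01,  3.67864923e-01, -5.71187673e-01],
       [-5.10677599e-01, -2.55858871e-01, -8.20819486e-01]]), 't': array([ 0.23954406, -0.33885808,  1.21579775])}
{'time': 0.4, 'joint_positions': array([ 1.14491084e+00,  8.73301224e-02,  1.37091163e+00, -1.32640976e-05,
        1.68362491e+00, -1.03049166e-01]), 'qvel': array([-6.19182349e-04, -1.34543720e-03, -1.27453948e-03, -5.10963345e-04,
        1.20100837e-03,  1.49916460e-05]), 'joint_torque': array([-8.39550958e-04, -3.39512980e+01, -3.02110004e+01,  7.16786832e-02,
        2.57789152e-02, -5.68440373e-05]), 'tool_pos': array([0.17445601, 0.52155612, 0.3025272 ]), 'ee_rot': array([-3.14157758e+00,  2.73906494e-04,  1.24795852e+00]), 'wrist_force': array([-0.96293019, -0.4767024 , -0.82801856]), 'wrist_torque': array([-0.02526616,  0.00689351,  0.00807757]), 'width': 0.09415053160225711}
```

```bash
python3 - <<'E'
import cv2
a=cv2.imread("pics/top0.png"); b=cv2.imread("pics/scene0.png")
cv2.imwrite("pics/top0z.png",cv2.resize(a[120:270,90:360],None,fx=2.9,fy=2.9,interpolation=cv2.INTER_CUBIC))
cv2.imwrite("pics/scene0z.png",cv2.resize(b[130:290,200:390],None,fx=3.7,fy=3.7,interpolation=cv2.INTER_CUBIC))
E
```

```text
(no output)
```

View pics/top0.png

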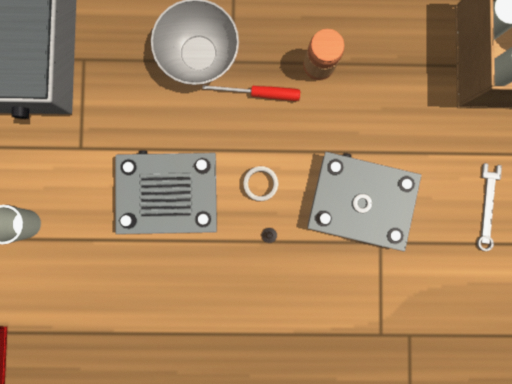

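View pics/top0z.png

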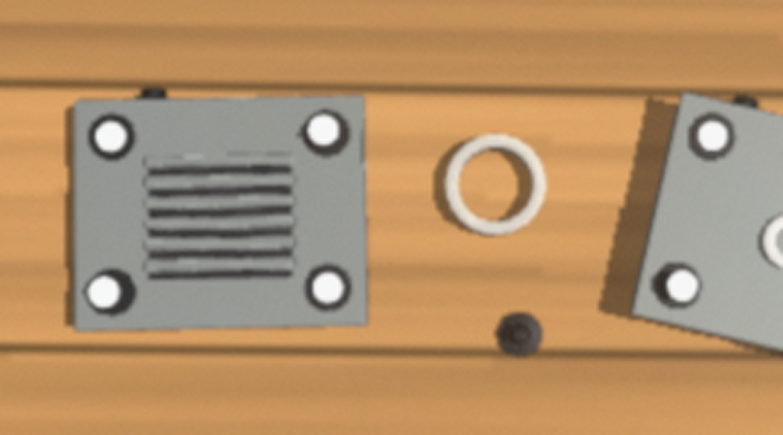

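View pics/scene0z.png

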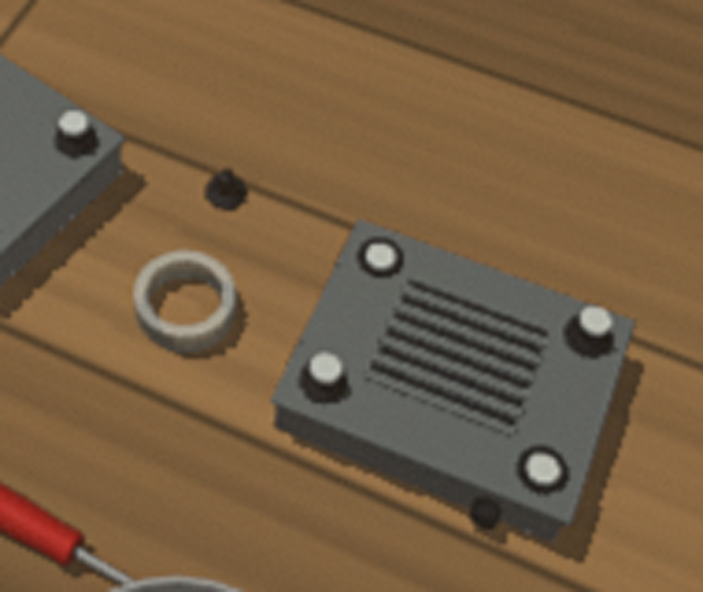

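```bash
cat > h.py <<'E'
import numpy as np, cv2
def cen(im,u,v,r=6):
    u0,v0=int(round(u))-r,int(round(v))-r
    g=im[v0:v0+2*r+1,u0:u0+2*r+1].astype(float).min(2)
    w=np.clip(g-170,0,None) if g.max()>200 else np.clip(g-g.max()*.72,0,None)
    yy,xx=np.mgrid[:2*r+1,:2*r+1]
    return np.array([u0+(w*xx).sum()/w.sum(), v0+(w*yy).sum()/w.sum()])
def plane(c,p,z):
    d=c["R"].T@np.linalg.inv(c["camera_matrix"])@[p[0],p[1],1]; o=-c["R"].T@c["t"]
    return o+d*(z-o[2])/d[2]
def tri(cs,ps):
    A=[];b=[]
    for c,p in zip(cs,ps):
        d=c["R"].T@np.linalg.inv(c["camera_matrix"])@[p[0],p[1],1]; d/=np.linalg.norm(d)
        o=-c["R"].T@c["t"]; P=np.eye(3)-np.outer(d,d); A.append(P); b.append(P@o)
    return np.linalg.lstsq(np.vstack(A),np.hstack(b),rcond=None)[0]
E
python3 - <<'E'
from bench import *
from h import *
T=cv2.imread("pics/top0.png");S=cv2.imread("pics/scene0.png")
ct,cs=get_calibration("top"),get_calibration("scene")
z=lambda a:(a[0]/2.9+90,a[1]/2.9+120)
q=lambda a:(a[0]/3.7+200,a[1]/3.7+130)
for n,a,b,h in [("near",(105,291),(594,322),.0645),("far",(325,131),(323,368),.0645),("c1",(110,137),(543,467),.0475),("c2",(327,287),(379,256),.0475),("plain",(683,286),(73,122),.0645)]:
    pt,ps=cen(T,*z(a)),cen(S,*q(b))
    print(n,pt.round(1),ps.round(1),plane(ct,pt,h).round(4),plane(cs,ps,h).round(4),tri([ct,cs],[pt,ps]).round(4))
E
```

```text
near [125.3 220.3] [360.5 215.9] [0.4728 0.2533 0.0645] [0.4723 0.2537 0.0645] [0.4727 0.2534 0.0649]
far [201.1 164.4] [287.5 228.8] [0.581  0.1123 0.0645] [0.5812 0.1132 0.0645] [0.5809 0.1128 0.0637]
c1 [127.7 166.6] [346.3 256.2] [0.5767 0.2564 0.0475] [0.5769 0.257  0.0475] [0.5767 0.2568 0.0469]
c2 [202.6 218.8] [302.3 198.6] [0.4772 0.1094 0.0475] [0.4774 0.1098 0.0475] [0.4771 0.1096 0.047 ]
plain [324.9 218.1] [219.3 162.5] [ 0.4808 -0.1253  0.0645] [ 0.4807 -0.1248  0.0645] [ 0.4807 -0.1251  0.0644]
```

jog_arm(
  moves=[
    [0,0,0,30,-27,-5,0],
    [0,0,0,30,-27,-5,0],
    [0,0,0,30,-27,-5,0],
    [0,0,0,30,-27,-5,0],
    [0,0,0,30,-27,-10,0],
    [0,0,0,30,-27,-10,0],
    [0,0,0,30,-27,-10,0],
    [0,0,0,30,-27,-10,0],
    [0,0,0,30,-27,-15,0],
    [0,0,0,28,-25,-15,0],
    [0,0,0,0,0,-12,0],
    [0,0,0,0,0,0,0],
  ],
)

```text
time: 1.9
tool_pos: [0.4716, 0.2536, 0.1994]
ee_rot: [-3.139, 0.001, 1.248]
wrist_force: [0.8, -0.5, 0.3]
width: 0.0004
```

jog_arm(
  moves=[
    [0,0,0,1,0,-15,0],
    [0,0,0,0,0,-12,0],
    [0,0,0,0,0,-5,0],
    [0,0,0,0,0,-4,0],
    [0,0,0,0,0,-4,0],
    [0,0,0,0,0,0,0],
  ],
)

```text
time: 2.65
tool_pos: [0.4735, 0.2538, 0.1611]
ee_rot: [3.141, -0.001, 1.248]
wrist_force: [0.0, 0.4, 1.2]
width: 0.0003
```

```bash
python3 - <<'E'
from bench import *
import cv2
im=snapshot("scene"); cv2.imwrite("pics/s1.png",cv2.resize(im[130:290,200:390,::-1],None,fx=3.7,fy=3.7,interpolation=cv2.INTER_CUBIC))
E
```

```text
(no output)
```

View pics/s1.png

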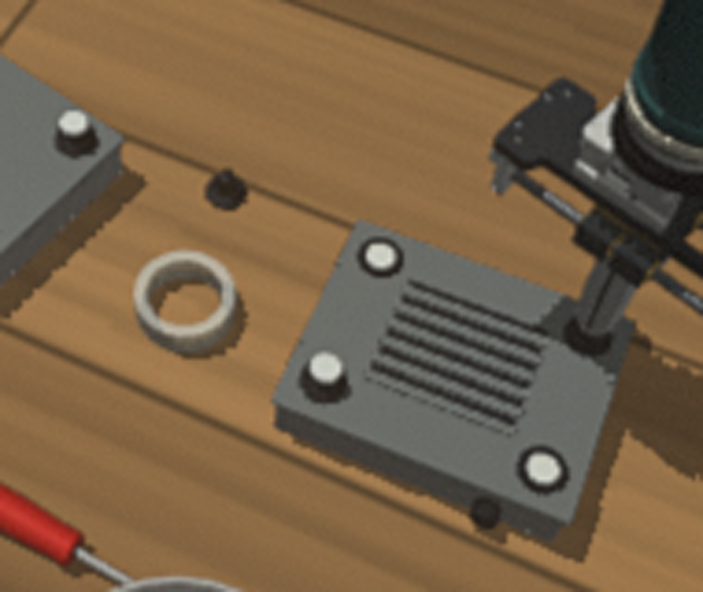

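The closed fingers stand over the near raised pin, at about (595,325) in the zoom. They seem to be touching it or nearly so. I'll push on slowly.

jog_arm(
  moves=[
    [0,0,0,0,0,-4,0],
    [0,0,0,0,0,-4,0],
    [0,0,0,0,0,-2,0],
    [0,0,0,0,0,-2,0],
    [0,0,0,0,0,0,0],
  ],
)

```text
time: 3.32
tool_pos: [0.4735, 0.2538, 0.1496]
ee_rot: [3.141, -0.001, 1.248]
wrist_force: [-2.2, -0.4, 6.1]
width: 0.0006
```

jog_arm(
  moves=[
    [0,0,0,0,0,-2,0],
    [0,0,0,0,0,-1.5,0],
    [0,0,0,0,0,0,0],
  ],
)

```text
time: 3.7
tool_pos: [0.4736, 0.2537, 0.146]
ee_rot: [3.141, -0.001, 1.248]
wrist_force: [-3.1, -0.7, 4.7]
width: 0.0004
```

jog_arm(
  moves=[
    [0,0,0,0,0,-1,0],
    [0,0,0,0,0,0,0],
  ],
)

```text
time: 3.95
tool_pos: [0.4736, 0.2538, 0.145]
ee_rot: [3.141, -0.001, 1.248]
wrist_force: [-2.2, -0.8, 5.4]
width: 0.0004
```

jog_arm(
  moves=[
    [0,0,0,0,0,-0.7,0],
    [0,0,0,0,0,0,0],
  ],
)

```text
time: 4.2
tool_pos: [0.4736, 0.2538, 0.145]
ee_rot: [3.141, -0.001, 1.248]
wrist_force: [-2.3, 0.2, 7.3]
width: 0.0005
```

jog_arm(
  moves=[
    [0,0,0,0,0,-0.5,0],
    [0,0,0,0,0,0,0],
  ],
)

```text
time: 4.45
tool_pos: [0.4736, 0.2538, 0.1449]
ee_rot: [3.141, -0.001, 1.248]
wrist_force: [-3.6, -1.8, 8.9]
width: 0.0004
```

The tool stopped at 0.145 while the force rose, so the first pin is at its hard stop. Next I lift and move to the far pin.

jog_arm(
  moves=[
    [0,0,0,0,0,10,0],
    [0,0,0,0,0,25,0],
    [0,0,0,0,0,15,0],
    [0,0,0,27,-35,0,0],
    [0,0,0,27,-35,0,0],
    [0,0,0,27,-35,0,0],
    [0,0,0,26.5,-36,0,0],
    [0,0,0,0,0,0,0],
    [0,0,0,0,0,-15,0],
    [0,0,0,0,0,-10,0],
    [0,0,0,0,0,-4,0],
    [0,0,0,0,0,0,0],
  ],
)

```text
time: 5.95
tool_pos: [0.5804, 0.1132, 0.1634]
ee_rot: [-3.141, 0.0, 1.249]
wrist_force: [0.4, -0.1, 0.2]
width: 0.0005
```

```bash
python3 - <<'E'
from bench import *
import cv2
im=snapshot("scene"); cv2.imwrite("pics/s2.png",cv2.resize(im[130:290,200:390,::-1],None,fx=3.7,fy=3.7,interpolation=cv2.INTER_CUBIC))
E
```

```text
(no output)
```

View pics/s2.png

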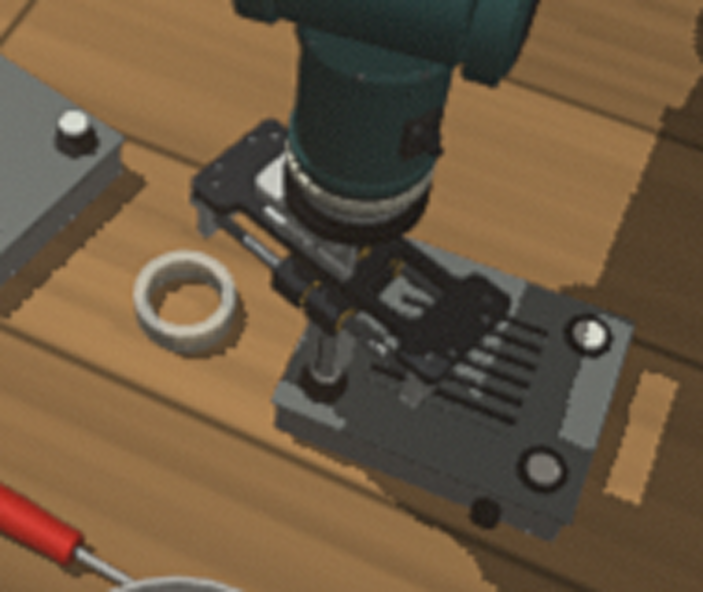

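The near pin, at (589,334), is now flush and looks like the closed ones. The fingers are over the far pin at (325,375).

jog_arm(
  moves=[
    [0,0,0,0,0,-4,0],
    [0,0,0,0,0,-4,0],
    [0,0,0,0,0,-4,0],
    [0,0,0,0,0,-2,0],
    [0,0,0,0,0,-2,0],
    [0,0,0,0,0,-1.5,0],
    [0,0,0,0,0,0,0],
  ],
)

```text
time: 6.88
tool_pos: [0.5815, 0.1129, 0.1482]
ee_rot: [3.14, -0.002, 1.248]
wrist_force: [-0.6, 1.1, 4.9]
width: 0.0005
```

jog_arm(
  moves=[
    [0,0,0,0,0,-1,0],
    [0,0,0,0,0,0,0],
  ],
)

```text
time: 7.12
tool_pos: [0.5815, 0.1129, 0.1473]
ee_rot: [3.14, -0.002, 1.248]
wrist_force: [-1.4, 0.7, 5.6]
width: 0.0004
```

jog_arm(
  moves=[
    [0,0,0,0,0,-0.7,0],
    [0,0,0,0,0,0,0],
  ],
)

```text
time: 7.38
tool_pos: [0.5815, 0.1129, 0.1467]
ee_rot: [3.14, -0.002, 1.248]
wrist_force: [-1.2, 0.4, 5.7]
width: 0.0006
```

jog_arm(
  moves=[
    [0,0,0,0,0,-1,0],
    [0,0,0,0,0,-0.5,0],
    [0,0,0,0,0,0,0],
  ],
)

```text
time: 7.75
tool_pos: [0.5815, 0.1129, 0.1451]
ee_rot: [3.14, -0.002, 1.248]
wrist_force: [-1.9, 1.2, 5.6]
width: 0.0005
```

jog_arm(
  moves=[
    [0,0,0,0,0,-0.7,0],
    [0,0,0,0,0,0,0],
  ],
)

```text
time: 8.0
tool_pos: [0.5815, 0.1129, 0.145]
ee_rot: [3.14, -0.002, 1.248]
wrist_force: [-2.5, 0.2, 6.8]
width: 0.0005
```

jog_arm(
  moves=[
    [0,0,0,0,0,-0.7,0],
    [0,0,0,0,0,0,0],
  ],
)

```text
time: 8.25
tool_pos: [0.5815, 0.1129, 0.1449]
ee_rot: [3.139, -0.002, 1.248]
wrist_force: [-3.1, -0.1, 10.0]
width: 0.0001
```

The second pin stopped at the same height. I'll lift away from the box so I can check.

jog_arm(
  moves=[
    [0,0,0,0,0,15,0],
    [0,0,0,0,0,35,0],
    [0,0,0,0,0,40,0],
    [0,0,0,-30,30,30,0],
    [0,0,0,-35,35,20,0],
    [0,0,0,-35,35,0,0],
    [0,0,0,-35,35,0,0],
    [0,0,0,-35,35,0,0],
    [0,0,0,-35,35,0,0],
    [0,0,0,-35,35,0,0],
    [0,0,0,-35,35,0,0],
    [0,0,0,0,0,0,0],
  ],
)

```text
time: 9.75
tool_pos: [0.3039, 0.3894, 0.2825]
ee_rot: [-3.141, -0.001, 1.253]
wrist_force: [1.2, -0.1, 0.6]
width: 0.0004
```

```bash
python3 - <<'E'
from bench import *
from h import *
T=snapshot("top")[:,:,::-1];S=snapshot("scene")[:,:,::-1]
cv2.imwrite("pics/s3.png",cv2.resize(S[130:290,200:390],None,fx=3.7,fy=3.7,interpolation=cv2.INTER_CUBIC))
cv2.imwrite("pics/t3.png",T)
ct,cs=get_calibration("top"),get_calibration("scene")
for n,pt,ps in [("near",(126,220),(359,220)),("far",(201,165),(287,232)),("plain",(325,218),(219,162))]:
    pt,ps=cen(T,*pt),cen(S,*ps); print(n,pt.round(1),ps.round(1),tri([ct,cs],[pt,ps]).round(4))
o=get_obs();print(o["time"],o["wrist_force"],o["tool_pos"])
E
```

```text
near [127.8 220.2] [358.7 219.7] [0.4729 0.2534 0.0474]
far [202.  165.3] [286.9 232.2] [0.581  0.1127 0.0472]
plain [324.9 218.1] [219.3 162.5] [ 0.4807 -0.1251  0.0644]
9.85 [ 0.20189725 -0.06872588  0.50106117] [0.30595032 0.38768646 0.28224567]
```

View pics/s3.png

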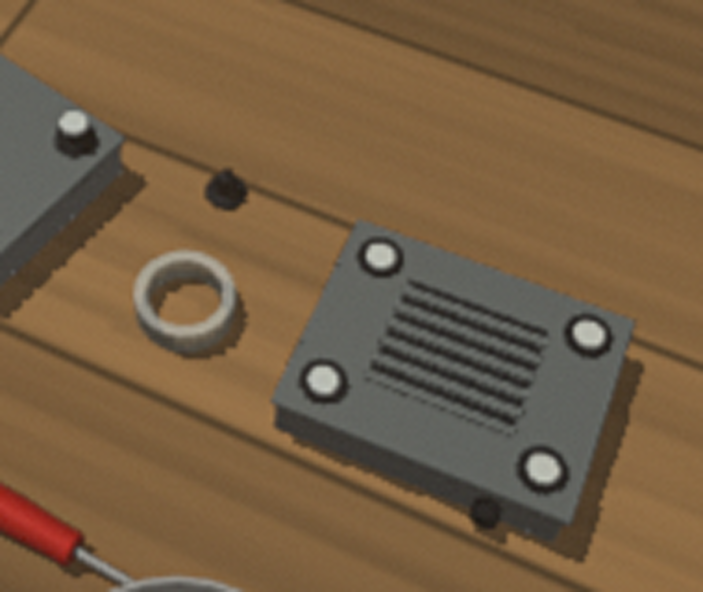

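All four rivets on the louvred box are flush, with the two I pressed at (323,380) and (589,334). The plain box's pin at (73,122) is still standing.

```bash
python3 -c "
from bench import *
print(close_job())"
```

```text
the job is handed in; nothing more can be done
None
```

Both raised pins on the louvred box are pushed home, and I handed the job in at about 10 s of the 32 s allowed. I pressed each one with closed fingertips until the tool stopped moving and the force climbed, with no more than 10 N on the wrist at the end of any move.

- **Louvred box:** in the final pictures, the caps measured 47.4 mm and 47.2 mm above the table, against 47.5 mm fully home and a limit of 50.5 mm. The tool's stopping height puts the fingertips at about 47.9 mm on both, which agrees.
- **Plain box:** its raised pin measured 64.4 mm before and after, with no visible movement.
- **Robot:** it was clear of everything when I handed in, with the tool about 28 cm above the table.

None of the final checks failed or disagreed. Early on, the detector found only one raised pin in the top view and none in the scene view. I took the pin positions from the pictures instead, and the two cameras agreed to within about 1 mm.

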